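Tidy up after candy making

TASK

Clear the candy-making mat: lay both candies on sticks flat on the paper of the black baking tray, put both steel cookie cutters flat on the bottom of the blue tin, and stand the wooden candy press upright in the wooden box. Nothing may lie on top of another, and leave the little sprinkle jar and the vanilla bottle standing where they are.

Things in the scene. Friction and masses are not known exactly. Their poses are not given: they have to be found in the camera images.
- heart_lolly: Candy on a stick, lying flat: golden-brown disc, 48 mm across, 12 mm thick, with a dark brown heart outline on top, and a pale 5 mm wooden stick ending 87 mm from the disc's centre. Origin: centre of the disc's underside; z up; the stick runs along -x, 6 mm above the underside. It starts pointing along world -x within 0.35 rad. Grip the disc across its rim, along y; about 30 g
- cross_lolly: Candy on a stick, lying flat: golden-brown disc, 48 mm across, 12 mm thick, with a dark brown cross on top, and a pale 5 mm wooden stick ending 87 mm from the disc's centre. Origin: centre of the disc's underside; z up; the stick runs along -x, 6 mm above the underside. It starts pointing along world -x within 0.35 rad. Grip the disc across its rim, along y; about 30 g
- heart_cutter: Heart-shaped cookie cutter: bare steel wall 2.5 mm thick, 30 mm high, open above and below, lying flat. Origin: at its underside, midway between two parallel flat sides; z up; the point is at x = -36 mm, the lobes end at x = 21 mm. The flats run from x = -9 to 9 mm, 54 mm apart outside along y: grip across these. Starts with the point to world -y within 0.4 rad; about 50 g
- round_cutter: Round cookie cutter: bare steel ring, 52 mm outside diameter, wall 2.5 mm, 30 mm high, open above and below, lying flat. Origin: centre of its underside; z up. Grip it across the outside; about 45 g
- candy_press: Dark wooden candy press (stamp), standing upright: round foot 56 mm across and 12 mm thick, a narrow neck, and a round knob 26 mm across from 40 to 60 mm above the underside, where it ends. Origin: centre of its underside; z up. Grip it by the knob; about 90 g
- baking_tray: Fixed small black baking tray with white paper on its bottom, the place for the candies: outside 158 mm (x) by 212 mm (y), walls 5 mm thick, rim 13 mm above the table, inner floor 5 mm above the table, inside 148 by 202 mm. Origin: centre of its underside, on the table; z up; turned by up to 0.12 rad
- cutter_tin: Fixed shallow blue tin, open above, the place for the cutters: outside 134 mm (x) by 166 mm (y), walls 4 mm thick, rim 22 mm above the table, inner floor 4 mm above the table, inside 126 by 158 mm. Origin: centre of its underside, on the table; z up; turned by up to 0.12 rad
- press_crate: Fixed wooden box, open above, the place for the press: outside 112 by 112 mm, walls 7 mm thick, rim 34 mm above the table, inner floor 7 mm above the table, inside 98 by 98 mm. Origin: centre of its underside, on the table; z up; turned by up to 0.3 rad
- sprinkle_jar: Bystander, to be left alone: pink jar with a white cap, loose, 45 mm across, 52 mm high. Origin: centre of its underside; z up
- vanilla_bottle: Bystander, to be left alone: dark brown bottle 34 mm across with a narrow yellow cap, loose, 52 mm high. Origin: centre of its underside; z up

How it is judged (in metres and radians):
At the end, for the whole second after the job is handed in: Candies flat on the tray floor (disc centres within 60, 85 mm of its centre in x, y; tilt < 0.11 rad), cutters flat on the tin floor (within 55, 70 mm; 0.1 rad), press upright on the box floor (within 30 mm; 0.1 rad), all at rest; jar and bottle upright within 25 mm of their start (x of heart_lolly in the frame of baking_tray between -0.06 and 0.06 m and y of heart_lolly in the frame of baking_tray between -0.085 and 0.085 m and z of heart_lolly in the frame of baking_tray between 0 and 0.011 m and angle between each of heart_lolly, cross_lolly's own z axis and vertical below 0.11 rad and linear speed of each of heart_lolly, cross_lolly, heart_cutter, round_cutter, candy_press below 0.02 m/s and angular speed of each of heart_lolly, cross_lolly, heart_cutter, round_cutter, candy_press below 0.3 rad/s and x of cross_lolly in the frame of baking_tray between -0.06 and 0.06 m and y of cross_lolly in the frame of baking_tray between -0.085 and 0.085 m and z of cross_lolly in the frame of baking_tray between 0 and 0.011 m and x of heart_cutter in the frame of cutter_tin between -0.055 and 0.055 m and y of heart_cutter in the frame of cutter_tin between -0.07 and 0.07 m and z of heart_cutter in the frame of cutter_tin between 0 and 0.01 m and angle between each of heart_cutter, round_cutter, candy_press, sprinkle_jar, vanilla_bottle's own z axis and vertical below 0.1 rad and x of round_cutter in the frame of cutter_tin between -0.055 and 0.055 m and y of round_cutter in the frame of cutter_tin between -0.07 and 0.07 m and z of round_cutter in the frame of cutter_tin between 0 and 0.01 m and x of candy_press in the frame of press_crate between -0.03 and 0.03 m and y of candy_press in the frame of press_crate between -0.03 and 0.03 m and z of candy_press in the frame of press_crate between 0 and 0.013 m and distance of each of sprinkle_jar, vanilla_bottle from where it was at the start of the episode below 0.025 m); the robot touches nothing.
It fails at once if the sprinkle jar is shoved by more than 25 mm or tipped by more than 0.5 rad (distance of sprinkle_jar from where it was at the start of the episode above 0.025 m or angle between sprinkle_jar's own z axis and vertical above 0.5 rad).
It fails at once if the vanilla bottle is shoved by more than 25 mm or tipped by more than 0.5 rad (distance of vanilla_bottle from where it was at the start of the episode above 0.025 m or angle between vanilla_bottle's own z axis and vertical above 0.5 rad).
It also fails if it takes over 115 s, if anything falls off the work surface, if the arm or the gripper's body presses on something with over 40 N, if the wrist force passes 120 N, or if a joint passes its speed limit or range.

ROBOT

A 7-joint arm with a two-finger parallel gripper is mounted at the origin on the work surface. World frame = base frame: x ahead of the robot, y to its left, z up, the work surface at z = 0. Lengths are in mm, angles in rad, forces in N, time in s.
With the tool pointing down it reaches from about 350 to 900 mm from the base axis. Payload 7.2 kg.
Tool frame: the origin (TCP) lies at the very end of the fingers, on their centre line; the grasp point (between the pads) lies 19 mm behind it (ctrl.grip_depth is the distance from the TCP to the grasp point, in mm); z points along the fingers, y is the line along which they close (so a half turn about z gives the same grasp; the last joint's range is limited). The gripper opens to 85 mm and grips with 20 to 120 N. Pads are 22 mm wide; open, the fingers measure 114 mm over their backs; the gripper's body (76 mm by 85 mm) begins 54 mm behind the grasp point. The pads swing forward as they close: fully open they stand 13 mm farther back than shut.
Start: joints at [-1.312, 0.411, -0.013, 1.596, 0.006, 1.134, -0.082], TCP at [200.643, 591.921, 231.297] pointing down, gripper open.
Joint ranges: [-2.95, 2.95], [-0.29, 1.99], [-1.47, 1.44], [0.14, 2.54], [-1.03, 4.17], [0.13, 1.85], [-2.86, 2.86]. Speed limits (rad/s): [2.39, 2.39, 3.01, 3.01, 3.14, 3.14, 3.14].

INTERFACE

Orientations are given as a rotation vector (axis times angle).
In Python, from workcell import status, optics, ctrl gives the robot as it stands.
- The arm moves only by the tool play_rows, never from a script. Its argument "motion" is text: rows parted by semicolons, each of 7 numbers parted by spaces: the shift along the world's x, y, z normalised to -1 to 1, where 1 is 2.5 cm, then the turn, a rotation vector about the world's x, y, z normalised to -1 to 1, where 1 is 4 degrees, then the opening, from 0 (shut) to 1 (fully open). In form: dx dy dz wx wy wz grip; .... A call has exactly 5 rows; each row shifts and turns the commanded pose from where the row before left it; what a row does not reach is not made up. A row lasts 1/12 s, in which the tool goes at most 41.7 mm and 7.16 degrees, less where a joint would pass 70% of its speed; a pose out of reach is approached as far as the arm can. A call with a number of a shift or a turn outside -1 to 1 is refused whole. A call with a gripper value outside its range is refused whole. The fingers move at their own pace and stop on an object; "squeeze" is the grip in N (left out, the last holds). Time passes only in rows, so rows that do not move let the fingers close, or fill a call up. It gives the time, the measured TCP pose, the force, the opening and the grip force at its end, in the units of the state.
- status.get_obs(): the state, without advancing time (a new reading comes with each control period).
- optics.snapshot(name): name is "scene" or "top" or "wrist"; returns a dict with "image" (420x560x3 uint8, red, green, blue), "K" (3x3 intrinsics, pixels), "rvec" (rotation vector, rad) and "tvec" (3), from world to camera coordinates, as OpenCV has them; the wrist camera has in their place "tool_from_camera" (4x4, takes a point from camera to tool coordinates, whose origin is the TCP and whose axes are the flange's). Camera axes: x right, y down, z forward; pixel columns grow to the right and rows downward; lengths in mm; the calibration is good to about 2 mm. A picture is of the moment at which its call begins: read the wrist's pose just before it. There is no depth.
- ctrl.sign_off(): hands the job in; it is judged then, once.
The state is a dict: "clock": time; "q": joint angles; "qd": joint speeds; "tau": joint torques, N m; "eef_pos": TCP position; "ee_rot": TCP orientation; "wrist_force": force on the tool from outside, world axes, zero at the start; "torque": the same for the moment, N m; "opening": finger opening in mm; "grasp_force": force on a finger pad.
Only numpy, scipy, OpenCV 4.12 (cv2) and the standard library are available. Lean on these libraries where they do the work, as an engineer would, in place of code of your own. Each camera call takes 0.05 s, during which the arm holds its last target. There are 200 camera calls.

## Working session

There is one attempt and no reset: what is moved stays moved. The work goes in short steps, Python scripts to look and compute and a tool call to move; the robot and the scene stay as the last step left them, time stands still between calls to the robot, and variables do not carry over. Pictures are saved under pics/ and viewed, at most 14 in all, crops included, and the job is handed in when it is done.

Besides the shell and the picture viewer there is one more tool, called as name(argument=value, ...) on one line, values as JSON. play_rows: Moves the arm, as the interface text tells. Scaled input: -1 to 1 covers 2.5 cm each way for a shift and 4 degrees each way for a turn. Its arguments: {"type":"object","properties":{"motion":{"type":"string"},"squeeze":{"type":"number"}},"required":["motion"]}

```bash
mkdir -p pics; python3 - <<'E'
from workcell import status, optics, ctrl
import cv2
o=status.get_obs();print(o)
for n in ["top","scene"]:
    s=optics.snapshot(n);cv2.imwrite(f"pics/{n}0.png",s["image"][:,:,::-1]);print(s["K"],s["rvec"],s["tvec"])
E
```

```text
{'clock': 0.0, 'q': array([-1.31222011,  0.41191195, -0.01274599,  1.59704296,  0.0055834 ,
        1.1342925 , -0.08221691]), 'qd': array([-0.00098665,  0.00039554,  0.00073026, -0.00031707, -0.00022369,
       -0.00092459,  0.00114935]), 'tau': array([ 1.55988047e-03, -6.00618696e+01,  6.82595652e-01, -2.99427223e+01,
        1.37827877e-02,  1.04479541e-02, -4.40859402e-07]), 'eef_pos': array([200.47614343, 591.45244014, 230.445818  ]), 'ee_rot': array([-5.10939672e-01, -3.09958396e+00,  2.52841296e-03]), 'wrist_force': array([-0.50310681, -0.04042008, -1.09929553]), 'torque': array([ 0.06147677, -0.01463528, -0.01858095]), 'grasp_force': 0.0, 'opening': 85.63147373432577}
[[404.31854996   0.         281.43699755]
 [  0.         404.31854996 204.96073453]
 [  0.           0.           1.        ]] [ 2.12104967 -2.1699591   0.18090982] [ -8.85405214 509.59017988 995.91749877]
[[476.63797172   0.         284.45597586]
 [  0.         476.63797172 205.05033221]
 [  0.           0.           1.        ]] [ 1.68532337  1.94038808 -0.74122305] [  70.95094711 -324.3553181  1291.84981867]
```

View pics/top0.png

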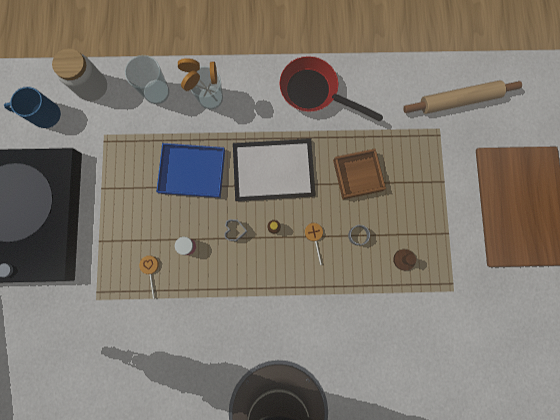

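View pics/scene0.png

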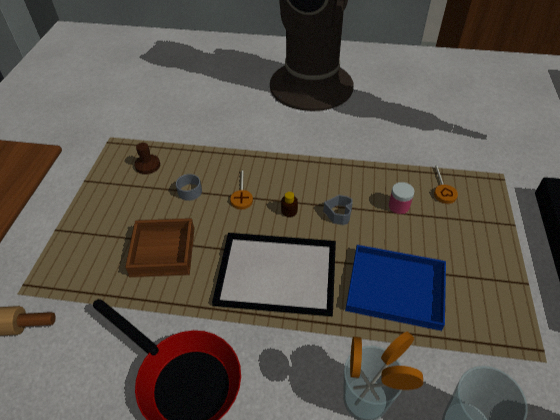

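The top view shows all the objects: tin about (191,171), tray (274,169), crate (360,174), heart lolly (150,265), cross lolly (314,232), heart cutter (236,231), round cutter (360,236), press (404,260), jar (184,246), bottle (274,227). I'll enlarge it to pick points.

```bash
cat > h.py <<'E'
import numpy as np, cv2
from workcell import status, optics, ctrl
def back(s,uv,z):
    R=cv2.Rodrigues(np.array(s["rvec"]))[0];t=np.array(s["tvec"]).ravel()
    c=-R.T@t;d=R.T@np.linalg.inv(s["K"])@np.array([*uv,1.]);return c+d*(z-c[2])/d[2]
def proj(s,P):
    return cv2.projectPoints(np.float64(P).reshape(-1,1,3),np.array(s["rvec"]),np.array(s["tvec"]),s["K"],None)[0].reshape(-1,2)
E
python3 - <<'E'
from h import *
s=optics.snapshot("top");im=s["image"][:,:,::-1]
print(back(s,(0,0),0),proj(s,[[0,0,0],[200,591,231]]))
c=im[132:302,132:422]
c=cv2.resize(c,None,fx=2.75,fy=2.75,interpolation=cv2.INTER_CUBIC)
cv2.imwrite("pics/c1.png",c)
# rough
for n,uv,z in [("hl",(150,265),12),("cl",(314,232),12),("hc",(236,231),30),("rc",(360,236),30),("press",(404,260),60),("jar",(184,246),52),("bot",(274,227),52)]:print(n,back(s,uv,z).round())
hsv=cv2.cvtColor(s["image"],cv2.COLOR_RGB2HSV)
m=((hsv[...,0]<22)&(hsv[...,1]>170)&(hsv[...,2]>120)).astype(np.uint8)
n,l,st,ce=cv2.connectedComponentsWithStats(m)
for i in range(1,n):
    if st[i,4]>60:print(st[i],ce[i])
E
```

```text
[1128.74477207  772.64821823    0.        ] [[277.84246534 411.84209052]
 [-26.41235045 352.72226528]]
hl [365. 320.  12.]
cl [ 440. -104.   12.]
hc [446.  97.  30.]
rc [ 426. -220.   30.]
press [ 362. -319.   60.]
jar [409. 224.  52.]
bot [452.  -0.  52.]
```

View pics/c1.png

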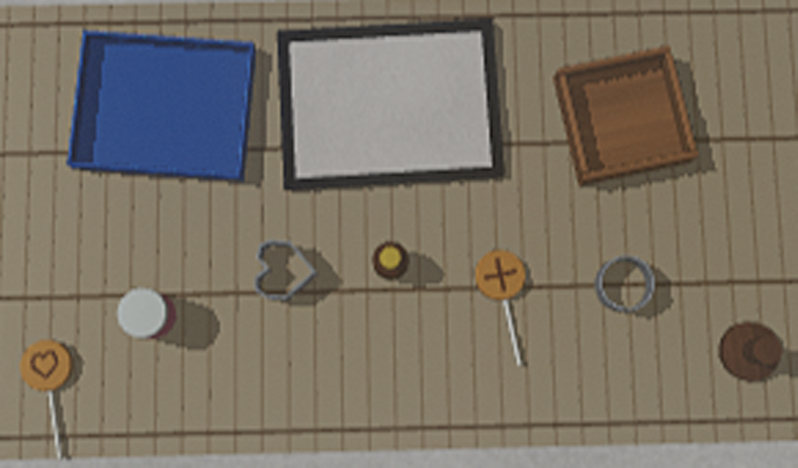

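```bash
cat > m.py <<'E'
from h import *
s=optics.snapshot("top")
p=lambda c,z:back(s,[(c[0]+.5)/2.75-.5+132,(c[1]+.5)/2.75-.5+132],z)[:2]
boxes={}
for n,cs,z in [("tin",[(84,31),(255,43),(243,181),(68,165)],22),("tray",[(278,31),(492,19),(503,177),(286,189)],13),("crate",[(556,72),(668,48),(696,159),(581,186)],34)]:
    P=np.array([p(c,z) for c in cs]);c=P.mean(0)
    e=[np.linalg.norm(P[i]-P[(i+1)%4]) for i in range(4)]
    a=(P[0]-P[3])+(P[1]-P[2]); b=(P[0]-P[1])+(P[3]-P[2])
    print(n,c.round(1),np.round(e,1),"yaw",np.arctan2(a[1],a[0]).round(3),np.arctan2(-b[0],b[1]).round(3))
for n,c,z in [("hl",(47,365),12),("hlstick",(64,458),6),("cl",(501,275),12),("clstick",(520,366),6),("hcpoint",(315,271),30),("hcL",(257,271),30),("hctop",(286,242),30),("hcbot",(286,300),30),("rc",(626,284),30),("knob",(768,350),60),("foot",(751,352),12),("jar",(145,313),52),("bot",(390,257),52)]:
    print(n,p(c,z).round(1))
t=optics.snapshot("scene");cv2.imwrite("pics/c2.png",cv2.resize(t["image"][130:340,125:475,::-1],None,fx=2.28,fy=2.28,interpolation=cv2.INTER_CUBIC))
E
python3 m.py
```

```text
tin [611.7 216.1] [166.  135.9 167.  132.4] yaw -0.089 -0.104
tray [610.5  -1.9] [210.1 157.9 208.3 157.1] yaw 0.038 0.036
crate [ 588.2 -225.3] [110.8 110.8 112.6 112.6] yaw 0.174 0.203
hl [366.9 322.8]
hlstick [281.3 306.7]
cl [ 441.3 -103.7]
clstick [ 355.6 -119.1]
hcpoint [447.4  71. ]
hcL [448.6 124.9]
hctop [475.1  97.8]
hcbot [421.   98.2]
rc [ 428.7 -218.3]
knob [ 364.2 -336.6]
foot [ 363.5 -336.3]
jar [410.7 223.3]
bot [456.5   0.8]
```

View pics/c2.png

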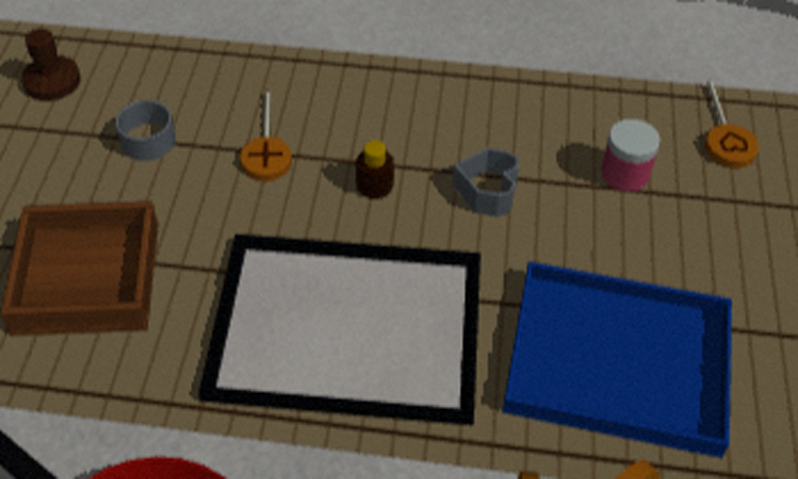

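Checks agree with the given sizes (tin 166x134, tray 210x158, crate 111; jar and bottle positions are plausible). Starting with the heart lolly.

play_rows(motion=".55 -.9 -.43 0 0 .61 .8;.55 -.9 -.43 0 0 .61 .8;.55 -.9 -.43 0 0 .61 .8;.55 -.9 -.43 0 0 .61 .8;.55 -.9 -.43 0 0 .61 .8", squeeze=30)

```text
clock: 0.67
eef_pos: [269.8, 478.3, 177.1]
ee_rot: [0.175, 3.137, 0.0]
wrist_force: [0.6, 0.3, -0.6]
opening: 68.1
grasp_force: 0.0
```

play_rows(motion=".55 -.9 -.43 0 0 .61 .8;.55 -.9 -.43 0 0 .61 .8;.55 -.9 -.43 0 0 .61 .8;.55 -.9 -.43 0 0 .61 .8;.55 -.9 -.43 0 0 .61 .8")

```text
clock: 1.08
eef_pos: [338.7, 365.8, 123.4]
ee_rot: [-0.159, 3.137, 0.0]
wrist_force: [0.8, 0.9, -0.5]
opening: 68.6
grasp_force: 0.0
```

play_rows(motion=".55 -.9 -.43 0 0 .61 .8;.55 -.9 -.43 0 0 .61 .8;0 0 0 0 0 0 .8;0 0 0 0 0 0 .8;0 0 0 0 0 0 .8")

```text
clock: 1.5
eef_pos: [365.6, 322.5, 102.5]
ee_rot: [-0.288, 3.128, 0.001]
wrist_force: [-0.6, 0.2, 0.3]
opening: 68.2
grasp_force: 0.0
```

```bash
cat >> h.py <<'E'
from scipy.spatial.transform import Rotation as Ro
def go(x,y,z,a=None):
    "remaining move in row units to TCP x,y,z and tool-y angle a deg (mod 180)"
    o=status.get_obs();R=Ro.from_rotvec(o["ee_rot"]).as_matrix()
    ya=np.degrees(np.arctan2(R[1,1],R[0,1]))
    d=(np.array([x,y,z])-o["eef_pos"])/25
    w=0 if a is None else ((a-ya+90)%180-90)/4
    tilt=np.cross(R[:,2],[0,0,-1])*180/np.pi/4
    print("t",round(o["clock"],1),"pos",o["eef_pos"].round(1),"ya",ya.round(1),"need",d.round(2),"wz",np.round(w,2),"tilt",tilt[:2].round(2),"open",o["opening"].round(1),"q7",o["q"][6].round(2))
def wrist(name):
    o=status.get_obs();s=optics.snapshot("wrist");cv2.imwrite(name,s["image"][:,:,::-1])
    T=np.eye(4);T[:3,:3]=Ro.from_rotvec(o["ee_rot"]).as_matrix();T[:3,3]=o["eef_pos"]
    M=np.linalg.inv(T@np.array(s["tool_from_camera"]))
    s["rvec"]=cv2.Rodrigues(M[:3,:3])[0];s["tvec"]=M[:3,3];return s
E
python3 - <<'E'
from h import *
go(367,323,3,100.6)
s=wrist("pics/w1.png");print(s["tool_from_camera"],proj(s,[[367,323,12],[281.3,306.7,6]]))
E
```

```text
Traceback (most recent call last):
  File "h.py", line 16, in go
    print("t",round(o["clock"],1),"pos",o["eef_pos"].round(1),"ya",ya.round(1),"need",d.round(2),"wz",np.round(w,2),"tilt",tilt[:2].round(2),"open",o["opening"].round(1),"q7",o["q"][6].round(2))
                                                                                                                                                    ^^^^^^^^^^^^^^^^^^
AttributeError: 'float' object has no attribute 'round'
```

```bash
sed -i 's/o\["opening"\].round(1)/round(o["opening"],1)/' h.py
python3 - <<'E'
from h import *
go(367,323,3,100.6)
s=wrist("pics/w1.png");print(proj(s,[[367,323,12],[281.3,306.7,6]]))
E
```

```text
t 1.5 pos [365.6 322.5 102.5] ya 100.5 need [ 0.06  0.02 -3.98] wz 0.02 tilt [-0.01  0.  ] open 68.2 q7 0.92
[[277.06580325 217.56263375]
 [276.47998921  87.14602865]]
```

View pics/w1.png

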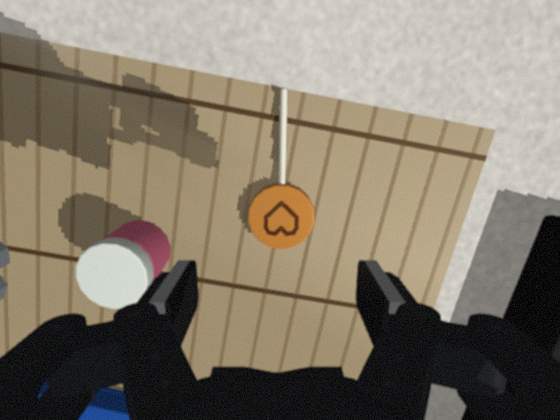

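Wrist view: the disc is at (281,216) against a predicted (277,218), so about 3 mm toward +y. The fingers will centre that. Descending and gripping.

play_rows(motion=".06 .09 -.9 0 0 0 .8;0 0 -.9 0 0 0 .8;0 0 -.9 0 0 0 .8;0 0 -.7 0 0 0 .8;0 0 -.58 0 0 0 .8")

```text
clock: 1.97
eef_pos: [366.2, 325.5, 1.8]
ee_rot: [0.292, -3.128, -0.001]
wrist_force: [-0.1, -0.6, 0.5]
opening: 68.6
grasp_force: 0.0
```

play_rows(motion="0 0 0 0 0 0 .5;0 0 0 0 0 0 .3;0 0 0 0 0 0 .3;0 0 0 0 0 0 .3;0 0 0 0 0 0 .3")

```text
clock: 2.38
eef_pos: [367.6, 324.9, 3.8]
ee_rot: [-0.289, 3.127, 0.002]
wrist_force: [-0.3, -1.0, -0.1]
opening: 46.3
grasp_force: 30.7
```

play_rows(motion="0 0 0 0 0 0 .3;0 0 .3 0 0 0 .3;0 0 .6 0 0 0 .3;0 0 .9 0 0 0 .3;0 0 .9 0 0 0 .3")

```text
clock: 2.8
eef_pos: [366.8, 323.8, 71.4]
ee_rot: [0.289, -3.127, 0.001]
wrist_force: [1.3, -0.1, -0.2]
opening: 46.1
grasp_force: 30.8
```

```bash
python3 - <<'E'
from h import *
c=np.array([610.5,-1.9]);a=.037;R=np.array([[np.cos(a),-np.sin(a)],[np.sin(a),np.cos(a)]])
t=c+R@[35,45];u=c+R@[35,-45];print(t,u)
go(*t,90,92.1)
s=wrist("pics/w2.png")
E
```

```text
[643.8114251   44.36390556] [647.14066536 -45.57449647]
t 2.8 pos [366.8 323.8  71.4] ya 100.5 need [ 11.08 -11.18   0.75] wz -2.11 tilt [ 0.01 -0.01] open 46.1 q7 0.91
```

View pics/w2.png

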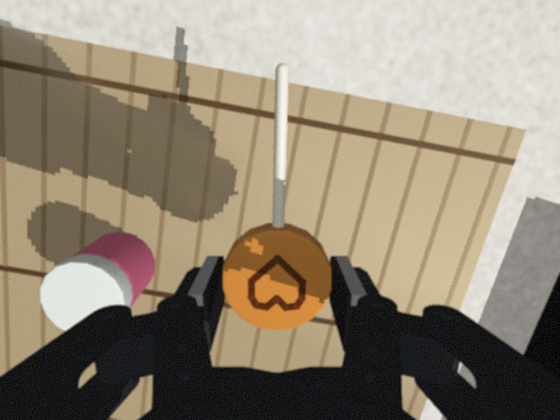

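The lolly is held square, with the stick straight. Carrying it to the tray.

play_rows(motion=".6 -.6 .2 0 0 -.18 .3;.9 -.9 .2 0 0 -.18 .3;.96 -.97 .2 0 0 -.18 .3;.96 -.97 .15 0 0 -.18 .3;.96 -.97 0 0 0 -.18 .3")

```text
clock: 3.27
eef_pos: [478.1, 213.0, 90.7]
ee_rot: [-0.19, 3.134, 0.002]
wrist_force: [0.6, 0.4, -0.5]
opening: 46.3
grasp_force: 30.9
```

play_rows(motion=".96 -.97 0 0 0 -.18 .3;.96 -.97 0 0 0 -.18 .3;.96 -.97 0 0 0 -.18 .3;.96 -.97 0 0 0 -.18 .3;.96 -.97 0 0 0 -.18 .3")

```text
clock: 3.68
eef_pos: [597.7, 91.2, 89.8]
ee_rot: [-0.091, 3.14, 0.0]
wrist_force: [-0.2, 1.2, -0.3]
opening: 46.4
grasp_force: 30.9
```

play_rows(motion=".96 -.97 0 0 0 -.18 .3;.7 -.7 0 0 0 -.13 .3;.24 -.25 0 0 0 0 .3;0 0 0 0 0 0 .3;0 0 0 0 0 0 .3")

```text
clock: 4.1
eef_pos: [643.5, 45.2, 89.0]
ee_rot: [0.058, -3.14, -0.001]
wrist_force: [-0.9, 0.6, -0.0]
opening: 46.0
grasp_force: 30.9
```

```bash
python3 - <<'E'
from h import *
go(643.8,44.4,9.3,92.1)
E
```

```text
t 4.1 pos [643.5  45.2  89. ] ya 92.1 need [ 0.01 -0.03 -3.19] wz -0.0 tilt [-0.01 -0.01] open 46.0 q7 1.51
```

play_rows(motion="0 0 -.9 0 0 0 .3;0 0 -.9 0 0 0 .3;0 0 -.7 0 0 0 .3;0 0 -.4 0 0 0 .3;0 0 -.26 0 0 0 .3")

```text
clock: 4.52
eef_pos: [642.5, 46.7, 8.9]
ee_rot: [0.062, -3.139, -0.001]
wrist_force: [-0.1, 0.0, 0.2]
opening: 46.4
grasp_force: 30.9
```

play_rows(motion="0 0 0 0 0 0 .3;0 0 0 0 0 0 .68;0 0 0 0 0 0 .68;0 0 0 0 0 0 .68;0 0 0 0 0 0 .68")

```text
clock: 4.93
eef_pos: [644.8, 44.8, 11.1]
ee_rot: [-0.058, 3.139, 0.0]
wrist_force: [0.2, -0.6, 1.1]
opening: 57.8
grasp_force: 0.0
```

play_rows(motion="0 0 .5 0 0 0 .7;0 0 1 0 0 0 .8;0 0 1 0 0 0 .8;-.9 -.7 0 0 0 .22 .8;-.9 -.65 0 0 0 .22 .8")

```text
clock: 5.35
eef_pos: [601.0, 11.6, 75.6]
ee_rot: [-0.11, 3.134, 0.001]
wrist_force: [-0.6, -0.5, 0.0]
opening: 68.2
grasp_force: 0.0
```

play_rows(motion="-.9 -.65 0 0 0 .23 .8;-.9 -.65 0 0 0 .23 .8;-.9 -.65 0 0 0 .23 .8;-.9 -.65 0 0 0 .23 .8;-.9 -.65 0 0 0 .23 .8")

```text
clock: 5.77
eef_pos: [486.0, -71.1, 73.8]
ee_rot: [-0.233, 3.131, -0.0]
wrist_force: [0.5, -0.4, 0.1]
opening: 67.9
grasp_force: 0.0
```

play_rows(motion="-.9 -.65 0 0 0 .22 .8;-.9 -.65 0 0 0 .22 .8;0 0 0 0 0 0 .8;0 0 0 0 0 0 .8;0 0 0 0 0 0 .8")

```text
clock: 6.18
eef_pos: [442.9, -102.7, 73.6]
ee_rot: [-0.279, 3.127, -0.0]
wrist_force: [0.8, 0.0, 0.6]
opening: 68.3
grasp_force: 0.0
```

```bash
python3 - <<'E'
from h import *
go(441.5,-102.5,2.5,100.2)
s=wrist("pics/w3.png");print(proj(s,[[441.3,-103.7,12],[355.6,-119.1,6]]))
t=optics.snapshot("top");c=cv2.resize(t["image"][132:302,132:422,::-1],None,fx=1.93,fy=1.93,interpolation=cv2.INTER_CUBIC)
cv2.imwrite("pics/w3.png",np.vstack([cv2.resize(cv2.imread("pics/w3.png")[50:330],(336,168)) if 0 else cv2.imread("pics/w3.png")[100:350],c[:328,:560]]))
E
```

```text
t 6.2 pos [ 442.9 -102.7   73.6] ya 100.2 need [-0.06  0.01 -2.84] wz -0.0 tilt [-0.    0.03] open 68.3 q7 1.9
[[275.87691969 225.62197308]
 [275.83386904  77.13509212]]
```

View pics/w3.png

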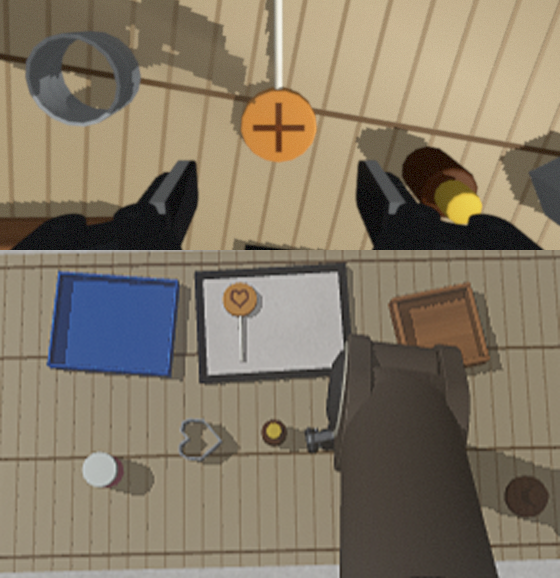

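The heart lolly lies flat in the tray, and the cross disc is centred at (279,225) between the fingers. Gripping and carrying it.

play_rows(motion="-.05 0 -.8 0 0 0 .8;0 0 -.8 0 0 0 .8;0 0 -.6 0 0 0 .8;0 0 -.4 0 0 0 .8;0 0 -.22 0 0 0 .8")

```text
clock: 6.7
eef_pos: [440.4, -102.1, 0.8]
ee_rot: [0.282, -3.127, -0.001]
wrist_force: [-0.4, -0.8, 0.0]
opening: 68.8
grasp_force: 0.0
```

play_rows(motion="0 0 0 0 0 0 .5;0 0 0 0 0 0 .3;0 0 0 0 0 0 .3;0 0 0 0 0 0 .3;0 0 0 0 0 0 .3")

```text
clock: 7.12
eef_pos: [440.9, -102.9, 2.7]
ee_rot: [-0.28, 3.128, -0.0]
wrist_force: [0.6, 0.1, -0.5]
opening: 46.4
grasp_force: 30.8
```

play_rows(motion="0 0 0 0 0 0 .3;0 0 .5 0 0 0 .3;0 0 .9 0 0 0 .3;0 0 .9 0 0 0 .3;.5 .1 .5 0 0 -.16 .3")

```text
clock: 7.53
eef_pos: [451.4, -101.1, 73.9]
ee_rot: [0.261, -3.13, 0.0]
wrist_force: [1.0, -0.0, -0.1]
opening: 45.7
grasp_force: 30.9
```

play_rows(motion=".9 .25 0 0 0 -.23 .3;.9 .25 0 0 0 -.23 .3;.9 .25 0 0 0 -.23 .3;.9 .25 0 0 0 -.23 .3;.9 .25 0 0 0 -.23 .3")

```text
clock: 7.95
eef_pos: [566.4, -68.7, 72.4]
ee_rot: [-0.136, 3.138, 0.0]
wrist_force: [0.3, 0.2, 0.3]
opening: 46.4
grasp_force: 30.9
```

play_rows(motion=".9 .25 0 0 0 -.23 .3;.9 .25 0 0 0 -.23 .3;.9 .25 0 0 0 -.23 .3;.5 .15 0 0 0 0 .3;0 0 0 0 0 0 .3")

```text
clock: 8.37
eef_pos: [647.9, -44.8, 72.0]
ee_rot: [-0.064, 3.139, 0.001]
wrist_force: [-0.1, -0.4, -0.3]
opening: 46.5
grasp_force: 30.9
```

```bash
python3 - <<'E'
from h import *
go(647,-45.5,9.8,92.1)
E
```

```text
t 8.4 pos [647.9 -44.8  72. ] ya 92.3 need [-0.03 -0.03 -2.49] wz -0.06 tilt [-0.01  0.03] open 46.5 q7 1.66
```

play_rows(motion="-.03 -.03 -.8 0 0 -.06 .3;0 0 -.7 0 0 0 .3;0 0 -.5 0 0 0 .3;0 0 -.33 0 0 0 .3;0 0 -.2 0 0 0 .3")

```text
clock: 8.78
eef_pos: [643.7, -47.6, 7.7]
ee_rot: [0.054, -3.139, -0.0]
wrist_force: [-0.4, -0.2, 0.1]
opening: 46.2
grasp_force: 30.9
```

play_rows(motion="0 0 0 0 0 0 .3;0 0 0 0 0 0 .68;0 0 0 0 0 0 .68;0 0 0 0 0 0 .68;0 0 0 0 0 0 .68")

```text
clock: 9.2
eef_pos: [645.0, -47.3, 9.4]
ee_rot: [-0.055, 3.14, 0.0]
wrist_force: [-0.5, -0.4, 0.2]
opening: 58.3
grasp_force: 0.0
```

play_rows(motion="0 0 .5 0 0 0 .68;0 0 .9 0 0 0 .68;0 0 .9 0 0 0 .8;0 0 .5 0 0 0 .9;0 0 0 0 0 0 .9")

```text
clock: 9.62
eef_pos: [647.0, -47.5, 83.0]
ee_rot: [-0.054, 3.135, -0.0]
wrist_force: [0.6, -0.0, -0.9]
opening: 76.7
grasp_force: 0.0
```

play_rows(motion="-.35 -.28 0 0 0 -.98 .9;-.35 -.28 0 0 0 -.98 .9;-.35 -.28 0 0 0 -.98 .9;-.35 -.28 0 0 0 -.98 .9;-.35 -.28 0 0 0 -.98 .9")

```text
clock: 10.03
eef_pos: [600.1, -82.6, 78.3]
ee_rot: [-0.486, -3.103, 0.0]
wrist_force: [-0.8, -0.7, 0.0]
opening: 77.0
grasp_force: 0.0
```

play_rows(motion="-.35 -.28 0 0 0 -.98 .9;-.35 -.28 0 0 0 -.98 .9;-.35 -.28 0 0 0 -.98 .9;-.35 -.28 0 0 0 -.98 .9;-.35 -.28 0 0 0 -.98 .9")

```text
clock: 10.45
eef_pos: [556.3, -117.5, 78.4]
ee_rot: [-1.007, -2.975, 0.0]
wrist_force: [-0.3, 2.0, -0.6]
opening: 76.7
grasp_force: 0.0
```

play_rows(motion="-.35 -.28 0 0 0 -.98 .9;-.35 -.28 0 0 0 -.98 .9;-.35 -.28 0 0 0 -.98 .9;-.35 -.28 0 0 0 -.98 .9;-.35 -.28 0 0 0 -.98 .9")

```text
clock: 10.87
eef_pos: [512.6, -152.5, 78.4]
ee_rot: [-1.499, -2.761, 0.0]
wrist_force: [-0.2, 0.7, -0.7]
opening: 77.0
grasp_force: 0.0
```

play_rows(motion="-.35 -.28 0 0 0 -.98 .9;-.35 -.28 0 0 0 -.98 .9;-.35 -.28 0 0 0 -.98 .9;-.35 -.28 0 0 0 -.98 .9;-.35 -.28 0 0 0 -.98 .9")

```text
clock: 11.28
eef_pos: [468.9, -187.5, 78.5]
ee_rot: [-1.947, -2.465, 0.0]
wrist_force: [-0.5, 0.6, -0.5]
opening: 76.8
grasp_force: 0.0
```

play_rows(motion="-.35 -.28 0 0 0 -.98 .9;-.35 -.28 0 0 0 -.98 .9;-.35 -.28 0 0 0 -.98 .9;-.35 -.28 0 0 0 -.98 .9;-.35 -.28 0 0 0 -.98 .9")

```text
clock: 11.7
eef_pos: [425.2, -222.5, 78.5]
ee_rot: [-2.338, -2.098, 0.0]
wrist_force: [-0.1, -0.0, -1.0]
opening: 77.2
grasp_force: 0.0
```

play_rows(motion="0 0 0 0 0 0 .9;0 0 0 0 0 0 .9;0 0 0 0 0 0 .9;0 0 0 0 0 0 .9;0 0 0 0 0 0 .9")

```text
clock: 12.12
eef_pos: [426.4, -221.8, 78.8]
ee_rot: [2.333, 2.104, 0.0]
wrist_force: [-0.2, 0.3, -0.2]
opening: 76.8
grasp_force: 0.0
```

```bash
python3 - <<'E'
from h import *
go(428.7,-218.3,7,-5.5)
s=wrist("pics/w4.png");print(proj(s,[[428.7,-218.3,30],[428.7,-218.3,0]]))
E
```

```text
t 12.1 pos [ 426.4 -221.8   78.8] ya -5.9 need [ 0.09  0.14 -2.87] wz 0.1 tilt [-0.  0.] open 76.8 q7 0.61
[[279.27499458 229.73626481]
 [278.91611299 215.57480504]]
```

View pics/w4.png

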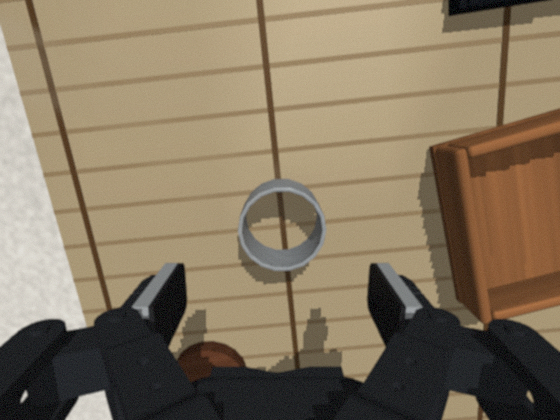

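The ring is centred at (282,226), about 2 mm from the prediction. Gripping it and taking it to the tin.

play_rows(motion=".12 .2 -.8 0 0 .1 .9;0 0 -.8 0 0 0 .9;0 0 -.6 0 0 0 .9;0 0 -.4 0 0 0 .9;0 0 -.22 0 0 0 .9")

```text
clock: 12.58
eef_pos: [428.5, -217.0, 7.1]
ee_rot: [-2.326, -2.11, 0.001]
wrist_force: [-0.1, 0.6, 0.1]
opening: 76.6
grasp_force: 0.0
```

play_rows(motion="0 0 0 0 0 0 .6;0 0 0 0 0 0 .4;0 0 0 0 0 0 .4;0 0 0 0 0 0 .4;0 0 0 0 0 0 .4")

```text
clock: 13.0
eef_pos: [429.4, -217.5, 9.0]
ee_rot: [2.326, 2.109, 0.001]
wrist_force: [-0.6, 0.6, 1.9]
opening: 49.8
grasp_force: 31.4
```

play_rows(motion="0 0 0 0 0 0 .4;0 0 .5 0 0 0 .4;0 0 .9 0 0 0 .4;0 0 .9 0 0 0 .4;.2 .5 .7 0 0 0 .4")

```text
clock: 13.42
eef_pos: [433.2, -207.1, 84.9]
ee_rot: [2.33, 2.105, -0.001]
wrist_force: [0.3, -0.9, -0.7]
opening: 50.6
grasp_force: 31.5
```

play_rows(motion=".44 .95 0 0 0 0 .4;.44 .95 0 0 0 0 .4;.44 .95 0 0 0 0 .4;.44 .95 0 0 0 0 .4;.44 .95 0 0 0 0 .4")

```text
clock: 13.83
eef_pos: [489.4, -84.7, 83.6]
ee_rot: [2.327, 2.11, 0.001]
wrist_force: [-0.1, 0.4, -0.2]
opening: 49.8
grasp_force: 31.5
```

play_rows(motion=".44 .95 0 0 0 0 .4;.44 .95 0 0 0 0 .4;.44 .95 0 0 0 0 .4;.44 .95 0 0 0 0 .4;.44 .95 0 0 0 0 .4")

```text
clock: 14.25
eef_pos: [544.2, 34.1, 83.4]
ee_rot: [-2.327, -2.11, -0.0]
wrist_force: [0.1, 0.3, -0.1]
opening: 50.3
grasp_force: 31.5
```

play_rows(motion=".44 .95 0 0 0 0 .4;.44 .95 0 0 0 0 .4;.44 .95 0 0 0 0 .4;.44 .95 0 0 0 0 .4;.44 .95 0 0 0 0 .4")

```text
clock: 14.67
eef_pos: [599.1, 152.8, 83.4]
ee_rot: [-2.327, -2.11, 0.0]
wrist_force: [0.9, 0.1, -0.4]
opening: 50.0
grasp_force: 31.5
```

play_rows(motion=".34 .7 0 0 0 0 .4;.1 .2 0 0 0 0 .4;0 0 0 0 0 0 .4;0 0 0 0 0 0 .4;0 0 0 0 0 0 .4")

```text
clock: 15.08
eef_pos: [609.4, 171.8, 83.3]
ee_rot: [2.329, 2.108, -0.002]
wrist_force: [-0.2, -0.2, 0.1]
opening: 50.3
grasp_force: 31.5
```

```bash
python3 - <<'E'
from h import *
go(607.6,174.3,13,-5.5)
E
```

```text
t 15.1 pos [609.4 171.8  83.3] ya -5.7 need [-0.07  0.1  -2.81] wz 0.06 tilt [ 0.01 -0.01] open 50.3 q7 -0.13
```

play_rows(motion="-.07 .1 -.8 0 0 0 .4;0 0 -.8 0 0 0 .4;0 0 -.6 0 0 0 .4;0 0 -.4 0 0 0 .4;0 0 -.2 0 0 0 .4")

```text
clock: 15.5
eef_pos: [607.1, 174.7, 12.6]
ee_rot: [-2.328, -2.108, 0.004]
wrist_force: [-16.1, -3.4, 50.1]
opening: 50.2
grasp_force: 36.3
```

play_rows(motion="0 0 0 0 0 0 .4;0 0 0 0 0 0 .76;0 0 0 0 0 0 .76;0 0 0 0 0 0 .76;0 0 0 0 0 0 .76")

```text
clock: 15.92
eef_pos: [608.4, 176.3, 13.7]
ee_rot: [2.327, 2.11, 0.001]
wrist_force: [-0.1, -0.9, -0.5]
opening: 64.5
grasp_force: 0.0
```

play_rows(motion="0 0 .5 0 0 0 .76;0 0 .9 0 0 0 .76;0 0 .9 0 0 0 .8;0 0 .7 0 0 0 .9;-.4 -.2 0 0 0 .1 .9")

```text
clock: 16.33
eef_pos: [601.9, 172.8, 93.3]
ee_rot: [2.317, 2.117, 0.012]
wrist_force: [1.4, 0.7, -0.2]
opening: 76.9
grasp_force: 0.0
```

play_rows(motion="-.8 -.34 0 0 0 .16 .9;-.8 -.34 0 0 0 .16 .9;-.8 -.34 0 0 0 .16 .9;-.8 -.34 0 0 0 .16 .9;-.8 -.34 0 0 0 .16 .9")

```text
clock: 16.75
eef_pos: [497.4, 128.6, 89.2]
ee_rot: [2.259, 2.183, 0.002]
wrist_force: [-0.1, -0.5, 0.5]
opening: 76.8
grasp_force: 0.0
```

play_rows(motion="-.8 -.34 0 0 0 .16 .9;-.8 -.34 0 0 0 .16 .9;-.4 -.16 0 0 0 0 .9;0 0 0 0 0 0 .9;0 0 0 0 0 0 .9")

```text
clock: 17.17
eef_pos: [449.1, 108.5, 89.1]
ee_rot: [2.235, 2.207, 0.003]
wrist_force: [0.5, 0.6, 0.7]
opening: 76.8
grasp_force: 0.0
```

```bash
python3 - <<'E'
from h import *
go(448,105.5,9,-1)
s=wrist("pics/w5.png");print(proj(s,[[448,105.5,30],[448,69.5,30],[448,126.5,30],[421,105.5,30],[475,105.5,30]]))
E
```

```text
t 17.2 pos [449.1 108.5  89.1] ya -0.7 need [-0.05 -0.12 -3.21] wz -0.06 tilt [-0.02  0.03] open 76.8 q7 -0.06
[[274.14798335 234.85452601]
 [274.98113186 287.52491551]
 [273.62660715 201.89391043]
 [230.55547542 235.42628644]
 [317.75436455 234.28258361]]
```

View pics/w5.png

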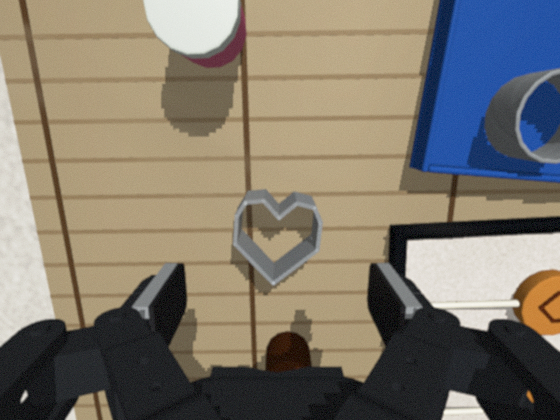

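The round cutter stands in the tin. The heart's centre line (point 274,284; cleft 279,213) leans about 4–5°, so I'll turn to match it and grip at y≈107.5.

play_rows(motion="0 -.04 -.6 0 0 -.55 .9;0 0 -.9 0 0 -.55 .9;0 0 -.8 0 0 0 .9;0 0 -.6 0 0 0 .9;0 0 -.3 0 0 0 .9")

```text
clock: 17.63
eef_pos: [448.7, 107.2, 6.5]
ee_rot: [2.318, 2.12, -0.002]
wrist_force: [0.4, -1.2, 0.1]
opening: 76.9
grasp_force: 0.0
```

play_rows(motion="0 0 0 0 0 0 .6;0 0 0 0 0 0 .4;0 0 0 0 0 0 .4;0 0 0 0 0 0 .4;0 0 0 0 0 0 .4")

```text
clock: 18.05
eef_pos: [448.8, 107.2, 9.0]
ee_rot: [2.318, 2.12, 0.002]
wrist_force: [-0.2, 0.3, 0.1]
opening: 53.4
grasp_force: 31.9
```

play_rows(motion="0 0 0 0 0 0 .4;0 0 .5 0 0 0 .4;0 0 .9 0 0 0 .4;0 0 .9 0 0 0 .4;0 0 .7 0 0 0 .4")

```text
clock: 18.47
eef_pos: [448.4, 106.8, 84.8]
ee_rot: [2.319, 2.119, 0.001]
wrist_force: [0.3, -0.1, -0.4]
opening: 53.1
grasp_force: 31.9
```

```bash
python3 - <<'E'
from h import *
go(614.8,247.9,13,-5.5)
s=wrist("pics/w6.png")
E
```

```text
t 18.5 pos [448.4 106.8  84.8] ya -5.1 need [ 6.66  5.64 -2.87] wz -0.09 tilt [-0.    0.01] open 53.1 q7 -0.11
```

View pics/w6.png

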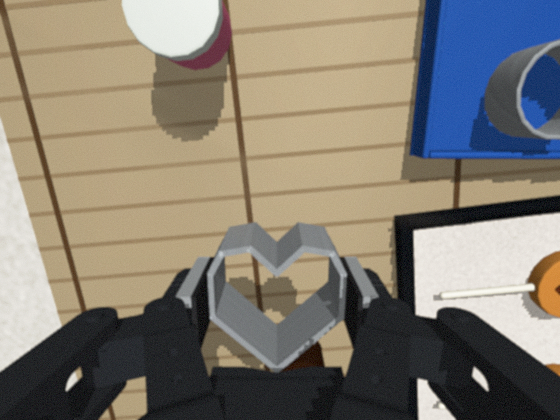

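Held squarely on the flats. Carrying it to the tin, with a gentler touchdown.

play_rows(motion=".5 .42 0 0 0 -.09 .4;.85 .72 0 0 0 0 .4;.85 .72 0 0 0 0 .4;.85 .72 0 0 0 0 .4;.85 .72 0 0 0 0 .4")

```text
clock: 18.93
eef_pos: [546.4, 190.6, 83.3]
ee_rot: [-2.325, -2.113, -0.001]
wrist_force: [0.4, -0.3, -0.4]
opening: 53.8
grasp_force: 31.9
```

play_rows(motion=".85 .72 0 0 0 0 .4;.85 .72 0 0 0 0 .4;.7 .6 0 0 0 0 .4;.36 .3 0 0 0 0 .4;0 0 0 0 0 0 .4")

```text
clock: 19.35
eef_pos: [615.9, 250.4, 82.7]
ee_rot: [2.322, 2.115, 0.002]
wrist_force: [-0.1, 0.7, -0.6]
opening: 53.5
grasp_force: 31.9
```

play_rows(motion="0 0 -.6 0 0 0 .4;0 0 -.7 0 0 0 .4;0 0 -.6 0 0 0 .4;0 0 -.4 0 0 0 .4;0 0 -.2 0 0 0 .4")

```text
clock: 19.77
eef_pos: [613.3, 247.3, 19.0]
ee_rot: [-2.325, -2.112, 0.004]
wrist_force: [-0.2, -0.6, -0.0]
opening: 53.4
grasp_force: 31.9
```

play_rows(motion="0 0 -.1 0 0 0 .4;0 0 -.1 0 0 0 .4;0 0 -.05 0 0 0 .4;0 0 0 0 0 0 .4;0 0 0 0 0 0 .4")

```text
clock: 20.18
eef_pos: [615.0, 248.1, 15.1]
ee_rot: [2.325, 2.112, 0.001]
wrist_force: [0.1, -0.1, 0.1]
opening: 53.3
grasp_force: 31.9
```

```bash
python3 - <<'E'
from h import *
go(614.8,247.9,13,-5.5)
E
```

```text
t 20.2 pos [615.  248.1  15.1] ya -5.5 need [-0.01 -0.01 -0.08] wz -0.0 tilt [-0.01  0.01] open 53.3 q7 -0.19
```

play_rows(motion="0 0 -.06 0 0 0 .4;0 0 0 0 0 0 .76;0 0 0 0 0 0 .76;0 0 0 0 0 0 .76;0 0 0 0 0 0 .76")

```text
clock: 20.6
eef_pos: [614.7, 248.0, 13.2]
ee_rot: [2.325, 2.113, 0.0]
wrist_force: [0.1, 0.6, 0.6]
opening: 64.8
grasp_force: 0.0
```

play_rows(motion="0 0 .5 0 0 0 .76;0 0 .9 0 0 0 .76;0 0 .9 0 0 0 .8;0 0 .9 0 0 0 .8;0 0 .6 0 0 0 .8")

```text
clock: 21.02
eef_pos: [615.6, 247.9, 111.4]
ee_rot: [2.325, 2.112, 0.004]
wrist_force: [0.9, 1.1, -0.1]
opening: 68.0
grasp_force: 0.0
```

play_rows(motion="-.3 -.7 0 0 0 0 .8;-.41 -.95 0 0 0 0 .8;-.41 -.95 0 0 0 0 .8;-.41 -.95 0 0 0 0 .8;-.41 -.95 0 0 0 0 .8")

```text
clock: 21.43
eef_pos: [565.8, 134.4, 109.1]
ee_rot: [2.325, 2.113, 0.002]
wrist_force: [0.6, -0.3, 0.2]
opening: 68.1
grasp_force: 0.0
```

play_rows(motion="-.41 -.95 0 0 0 0 .8;-.41 -.95 0 0 0 0 .8;-.41 -.95 0 0 0 0 .8;-.41 -.95 0 0 0 0 .8;-.41 -.95 0 0 0 0 .8")

```text
clock: 21.85
eef_pos: [514.6, 15.5, 109.1]
ee_rot: [2.325, 2.112, 0.002]
wrist_force: [0.1, -0.3, -0.3]
opening: 68.5
grasp_force: 0.0
```

play_rows(motion="-.41 -.95 0 0 0 0 .8;-.41 -.95 0 0 0 0 .8;-.41 -.95 0 0 0 0 .8;-.41 -.95 0 0 0 0 .8;-.41 -.95 0 0 0 0 .8")

```text
clock: 22.27
eef_pos: [463.3, -103.2, 109.0]
ee_rot: [2.325, 2.112, 0.002]
wrist_force: [-0.3, -0.7, -0.5]
opening: 68.5
grasp_force: 0.0
```

play_rows(motion="-.41 -.95 0 0 0 0 .8;-.41 -.95 0 0 0 0 .8;-.41 -.95 0 0 0 0 .8;-.41 -.95 0 0 0 0 .8;-.41 -.95 0 0 0 0 .8")

```text
clock: 22.68
eef_pos: [412.0, -222.1, 109.0]
ee_rot: [2.325, 2.112, 0.002]
wrist_force: [0.8, 0.6, -0.3]
opening: 68.7
grasp_force: 0.0
```

play_rows(motion="-.41 -.95 0 0 0 0 .8;-.41 -.95 0 0 0 0 .8;-.41 -.95 0 0 0 0 .8;-.41 -.95 0 0 0 0 .8;-.3 -.8 0 0 0 0 .8")

```text
clock: 23.1
eef_pos: [362.9, -337.8, 109.1]
ee_rot: [2.326, 2.11, 0.001]
wrist_force: [0.4, 0.3, -0.0]
opening: 68.1
grasp_force: 0.0
```

play_rows(motion="0 0 0 0 0 0 .8;0 0 0 0 0 0 .8;0 0 0 0 0 0 .8;0 0 0 0 0 0 .8;0 0 0 0 0 0 .8")

```text
clock: 23.52
eef_pos: [364.5, -334.8, 108.2]
ee_rot: [-2.323, -2.115, -0.001]
wrist_force: [0.4, 0.6, -0.0]
opening: 68.7
grasp_force: 0.0
```

```bash
python3 - <<'E'
from h import *
go(364,-336.5,33,None)
s=wrist("pics/w7.png");print(proj(s,[[364,-336.5,60],[364,-336.5,0]]))
E
```

```text
t 23.5 pos [ 364.5 -334.8  108.2] ya -5.4 need [-0.02 -0.07 -3.01] wz 0 tilt [-0.01  0.  ] open 68.7 q7 0.89
[[275.37602576 238.98980661]
 [275.59558678 211.88876413]]
```

View pics/w7.png

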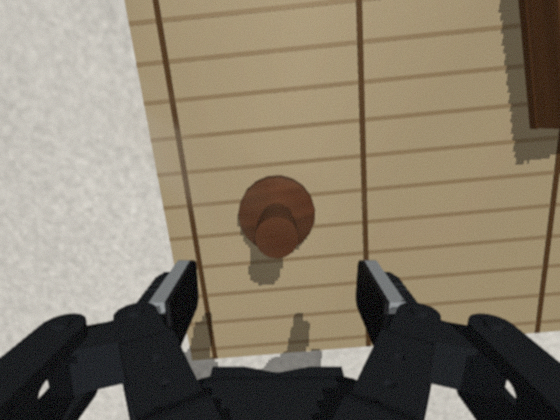

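The knob at (277,237) matches the prediction. Gripping the press.

play_rows(motion="0 -.05 -.7 0 0 0 .8;0 0 -.8 0 0 0 .8;0 0 -.7 0 0 0 .8;0 0 -.5 0 0 0 .8;0 0 -.3 0 0 0 .8", squeeze=40)

```text
clock: 23.98
eef_pos: [363.7, -336.0, 31.7]
ee_rot: [-2.323, -2.113, 0.001]
wrist_force: [-0.6, -0.7, -0.1]
opening: 68.1
grasp_force: 0.0
```

play_rows(motion="0 0 0 0 0 0 .4;0 0 0 0 0 0 .1;0 0 0 0 0 0 .1;0 0 0 0 0 0 .1;0 0 0 0 0 0 .1")

```text
clock: 24.4
eef_pos: [364.3, -337.4, 33.9]
ee_rot: [2.324, 2.112, 0.001]
wrist_force: [-1.2, 0.5, 5.9]
opening: 24.5
grasp_force: 39.4
```

play_rows(motion="0 0 0 0 0 0 .1;0 0 0 0 0 0 .1;0 0 .5 0 0 0 .1;0 0 .9 0 0 0 .1;0 0 .9 0 0 0 .1")

```text
clock: 24.82
eef_pos: [363.3, -336.7, 90.9]
ee_rot: [-2.324, -2.111, 0.001]
wrist_force: [0.9, 0.5, -0.2]
opening: 24.9
grasp_force: 39.6
```

play_rows(motion=".5 .25 .5 0 0 0 .1;.9 .45 0 0 0 0 .1;.9 .45 0 0 0 0 .1;.9 .45 0 0 0 0 .1;.9 .45 0 0 0 0 .1")

```text
clock: 25.23
eef_pos: [467.6, -285.1, 103.6]
ee_rot: [2.325, 2.112, 0.001]
wrist_force: [0.1, -0.8, -0.8]
opening: 24.8
grasp_force: 39.7
```

play_rows(motion=".9 .45 0 0 0 0 .1;.9 .45 0 0 0 0 .1;.9 .45 0 0 0 0 .1;.9 .45 0 0 0 0 .1;.9 .45 0 0 0 0 .1")

```text
clock: 25.65
eef_pos: [580.0, -228.7, 103.2]
ee_rot: [2.325, 2.113, 0.0]
wrist_force: [0.1, -0.4, -1.5]
opening: 24.7
grasp_force: 39.7
```

play_rows(motion=".4 .2 0 0 0 0 .1;0 0 0 0 0 0 .1;0 0 0 0 0 0 .1;0 0 0 0 0 0 .1;0 0 0 0 0 0 .1")

```text
clock: 26.07
eef_pos: [587.4, -225.9, 103.2]
ee_rot: [-2.327, -2.11, 0.001]
wrist_force: [1.3, -0.0, -0.9]
opening: 24.7
grasp_force: 39.7
```

```bash
python3 - <<'E'
from h import *
go(588.2,-225.3,41,None)
E
```

```text
t 26.1 pos [ 587.4 -225.9  103.2] ya -5.6 need [ 0.03  0.03 -2.49] wz 0 tilt [ 0.   -0.01] open 24.7 q7 0.54
```

play_rows(motion=".03 .03 -.6 0 0 0 .1;0 0 -.7 0 0 0 .1;0 0 -.5 0 0 0 .1;0 0 -.3 0 0 0 .1;0 0 -.2 0 0 0 .1")

```text
clock: 26.48
eef_pos: [588.7, -224.2, 44.6]
ee_rot: [-2.325, -2.111, 0.001]
wrist_force: [0.7, 0.2, -1.6]
opening: 24.6
grasp_force: 39.7
```

play_rows(motion="0 0 -.1 0 0 0 .1;0 0 -.05 0 0 0 .1;0 0 0 0 0 0 .1;0 0 0 0 0 0 .1;0 0 0 0 0 0 .1")

```text
clock: 26.9
eef_pos: [590.0, -223.9, 42.4]
ee_rot: [2.324, 2.112, 0.001]
wrist_force: [-0.5, 0.7, -1.5]
opening: 24.6
grasp_force: 39.7
```

play_rows(motion="0 0 0 0 0 0 .6;0 0 0 0 0 0 .6;0 0 0 0 0 0 .6;0 0 0 0 0 0 .6;0 0 0 0 0 0 .6")

```text
clock: 27.32
eef_pos: [589.7, -223.8, 41.9]
ee_rot: [2.325, 2.113, 0.0]
wrist_force: [-0.1, 0.2, 0.7]
opening: 51.5
grasp_force: 0.0
```

play_rows(motion="0 0 .5 0 0 0 .6;0 0 .9 0 0 0 .6;0 0 .9 0 0 0 .6;0 0 .9 0 0 0 .6;0 -.9 .8 0 0 0 .6")

```text
clock: 27.73
eef_pos: [591.0, -241.7, 143.7]
ee_rot: [-2.318, -2.118, -0.004]
wrist_force: [1.9, 0.5, -0.6]
opening: 51.3
grasp_force: 0.0
```

play_rows(motion="-.6 -.9 .5 0 0 0 .6;-.6 -.9 .5 0 0 0 .6;-.6 -.9 .5 0 0 0 .6;-.6 -.9 0 0 0 0 .6;-.6 -.9 0 0 0 0 .6")

```text
clock: 28.15
eef_pos: [514.2, -360.3, 181.5]
ee_rot: [2.323, 2.111, 0.002]
wrist_force: [-0.3, -1.5, 0.0]
opening: 51.0
grasp_force: 0.0
```

play_rows(motion="-.6 -.9 0 0 0 0 .6;-.6 -.9 0 0 0 0 .6;0 0 0 0 0 0 .6;0 0 0 0 0 0 .6;0 0 0 0 0 0 .6")

```text
clock: 28.57
eef_pos: [485.0, -403.5, 179.9]
ee_rot: [2.325, 2.112, 0.001]
wrist_force: [0.7, 0.0, -1.1]
opening: 51.2
grasp_force: 0.0
```

```bash
python3 - <<'E'
from h import *
a=optics.snapshot("top")["image"][132:302,132:422,::-1];b=optics.snapshot("scene")["image"][130:340,125:475,::-1]
cv2.imwrite("pics/f.png",np.vstack([cv2.resize(a,(480,281),interpolation=cv2.INTER_CUBIC),cv2.resize(b,(480,288),interpolation=cv2.INTER_CUBIC)]))
E
```

```text
(no output)
```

View pics/f.png

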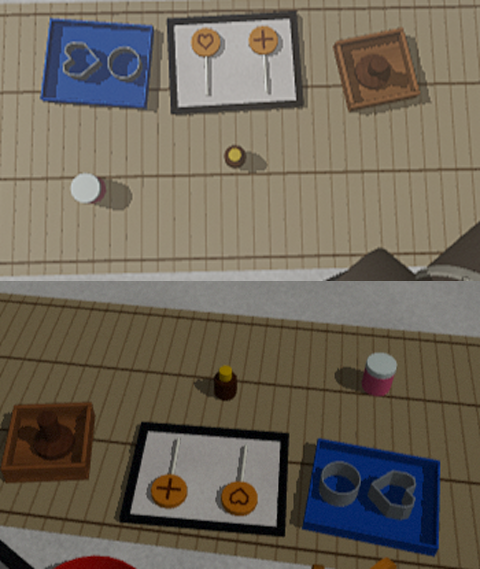

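All items are in place: the lollies flat on the paper, both cutters flat in the tin without overlapping, and the press upright in the box. The jar and bottle haven't moved. Handing in.

```bash
python3 -c "
from workcell import ctrl
print(ctrl.sign_off())"
```

```text
the job is handed in; nothing more can be done
None
```

The mat is cleared and the job is handed in at about 29 s: both candies are on the tray, both cutters are in the tin, the press is upright in the box, and the last pictures show the jar and bottle where they started; no verdict came back.

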